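# Turn the griddle down and lift off the almond finger biscuit with tongs

### The arm

A 6-joint arm with a two-finger parallel gripper is mounted at the origin on the work surface. World frame = base frame: x ahead of the robot, y to its left, z up, the work surface at z = 0. Lengths are in m, angles in rad, forces in N, time in s.
With the tool pointing down it reaches from about 0.3 to 0.875 m from the base axis. Payload 6.4 kg.
Tool frame: the origin (TCP) lies between the finger pads; the fingertips stand 19 mm ahead of it and the grasp point (between the pads) is the TCP; z points along the fingers, y is the line along which they close (so a half turn about z gives the same grasp; the last joint's range is limited). The gripper opens to 85 mm and grips with 20 to 120 N. Pads are 22 mm wide; open, the fingers measure 114 mm over their backs; the gripper's body (76 mm by 85 mm) begins 54 mm behind the grasp point. The pads swing forward as they close: fully open they stand 13 mm farther back than shut.
Start: joints at [-1.53, 0.181, 1.607, -0, 1.354, -0.206], TCP at [0.14, -0.558, 0.25] pointing down, gripper open.
Joint ranges: [-2.99, 2.99], [-0.89, 2.07], [0.3, 2.58], [-1.14, 4.28], [0, 2.63], [-3.12, 3.12]. Speed limits (rad/s): [2.57, 2.57, 3.01, 3.14, 3.14, 3.14].

### API

Orientations are given as [roll, pitch, yaw] about the fixed x, y, z axes, in that order (R = Rz(yaw) Ry(pitch) Rx(roll)).
In Python, from station import r gives the robot as it stands. The module is installed in compiled form; this text tells all that it offers.
- The arm moves only by the tool drive_tool, never from a script. Its arguments are lists of equal length, an entry for each row: "jaw": the opening, from -1 (shut) to 1 (fully open), so that 0 is half open; "slide": the shift along the world's x, y, z in mm, a list of three; "angular": the turn, a rotation vector about the world's x, y, z in rad, a list of three. In form: {"jaw": [jaw, ...], "slide": [[tx, ty, tz], ...], "angular": [[rx, ry, rz], ...]}. A call has exactly 10 rows; each row is the pose to reach, as a shift and turn from the pose commanded when the call began; what a row does not reach only later rows make up. A row lasts 1/8 s, in which the tool goes at most 62.5 mm and 10.7 degrees, less where a joint would pass 70% of its speed; a pose out of reach is approached as far as the arm can. A call with a gripper value outside its range is refused whole. The fingers move at their own pace and stop on an object; "squeeze" is the grip in N (left out, the last holds). Time passes only in rows, so rows that repeat a pose let the fingers close, or fill a call up. It gives the time, the measured TCP pose, the force, the opening and the grip force at its end, in the units of the state.
- r.sense(): the state, without advancing time (a new reading comes with each control period).
- r.camera(name): name is "side" or "top"; returns a dict with "pixels" (384x512x3 uint8, red, green, blue), "K" (3x3 intrinsics, pixels), "world_to_cam" (4x4, takes a point from world to camera coordinates). Camera axes: x right, y up, looking along -z (the intrinsics and any distortion apply to the point x, -y, -z); pixel columns grow to the right and rows downward; lengths in m; the calibration is good to about 2 mm. A picture is of the moment at which its call begins. There is no depth.
- r.finish_job(): hands the job in; it is judged then, once.
Trained networks look in a picture, given as the dict that the camera call returned (one of the last four; its "shot" number tells which), for a name from the list of things; names that differ only in an ending like _2 or _b are one class to them, and where a whole thing is asked for, a point or a joint stands for the part that bears it (a point fixed in the world has none). Each returns a list of dicts, best first, with "p" (0 to 1); they miss things now and then, are a little off and sometimes report something else, mostly with a low value. They report only what shows in the picture. A call takes as long as a camera call. They do not tell look-alikes from the thing itself.
- r.trace(picture, name): "mask" (384x512 bool, what is visible of it) and "position" ([column, row] in pixels, amid what is visible of it).
- r.landmark_of(picture, name): "position" ([column, row] in pixels: a listed point, or the origin of a listed thing).
The state is a dict: "time_s": time; "qpos": joint angles; "dq": joint speeds; "effort": joint torques, N m; "position": TCP position; "ee_rot": TCP orientation; "force": force on the tool from outside, world axes, zero at the start; "wrist_torque": the same for the moment, N m; "gripper_width": opening from 0.0 (shut) to 1.0 (fully open); "finger_force": force on a finger pad.
Only numpy, scipy, OpenCV 4.12 (cv2) and the standard library are available. Lean on these libraries where they do the work, as an engineer would, in place of code of your own. Each camera call takes 0.05 s, during which the arm holds its last target. There are 200 camera calls.

### The job

The finger biscuit with the almond nail is done: first turn the griddle's yellow gas tap down to half, which is 45 degrees between open (along the pipe) and shut (across it), and leave it there. Then pick up the tongs, close them gently on the almond biscuit and lift it about 10 cm above the griddle plate, touching the biscuit with the tongs only and leaving the plain biscuit and everything else alone. Finish while holding the biscuit up in the tongs: do not put it down or let go.

Things in the scene. Friction and masses are not known exactly. Their poses are not given: they have to be found in the camera images.
- gas_tap (a joint): angle of the gas tap's yellow lever (rad): 0 = shut, lever across the pipe, pointing to the griddle's -x (towards the robot); it grows counter-clockwise seen from above; pi/2 = fully open, lever along the pipe, pointing to the griddle's -y. Half is pi/4, marked black on the white dial (shut red, open green). The lever is stiff (0.15 N m) and stays where it is left
- tap_axis (a point): fixed point on the tap's vertical turning axis at mid-height of the lever, 78 mm above the table; its axes are those of the griddle (x away from the robot at yaw 0, z up). Below it the brass valve body (top 47 mm, 32 x 44 mm) and the copper pipe (20 mm thick, top 40 mm above the table), which runs along the griddle's y
- tap_handle (a point): point on the yellow lever 65 mm from the tap's axis, at mid-height of the lever; the lever is 16 mm wide, 14 mm tall and reaches 92 mm from the axis; the lever points along this point's -x
- griddle: fixed gas griddle, a flat black iron plate 240 mm (its x) by 260 mm (its y), top 50 mm above the table, no rim; origin on the table under its middle, z up. Gas pipe and tap on its -y side
- almond_biscuit: the wanted biscuit: golden brown, finger shaped, 92 mm long, 24 mm wide, 24 mm tall, with a dark brown almond as a nail at its +x end; lies on the griddle plate along its own x; origin in the middle of its underside; 25 to 50 g; crumbly: one arm of the tongs must not press on it with more than 35 N (grip the tongs with under 70 N)
- plain_biscuit: the biscuit to leave alone: same shape and size, paler, no almond; beside the other on the griddle plate, about 110 mm to one side; origin in the middle of its underside
- tongs: loose steel tongs, red grips and tips, lying on the table; 140 g, 253 mm long, 26 mm tall. The two arms stand side by side and close horizontally. Origin on the table under the grip point (near the centre of mass), midway between the arms; x points to the tips, z up. Red grips from x = -28 to 27 mm, pivot at x = -100 mm, gripping tips from x = 93 to 135 mm
- tongs_left: the arm of the tongs on their +y side; origin at its pivot. At rest the arms are sprung open: 44 mm wide over both at the grip point, 63 mm gap (76 mm over all) at the tips. Squeezed to 36 mm over both arms at the grip point, which holds them firmly enough to carry, the tip gap is about 45 mm; to 26 mm, 24 mm
- tongs_right: the arm of the tongs on their -y side; origin at its pivot. The spring pushes each finger back with about 7 N at the grip point when open and 11 N when nearly shut; a bit under half of the grip force beyond that comes out at the tips
- tongs_tip (a point): point midway between the tips of the tongs, 115 mm from their origin along x, 13 mm above their underside
- rolling_pin: wooden rolling pin, 380 mm long, 46 mm thick, bystander; origin under its middle
- almond_bowl: white bowl of almonds, 104 mm wide, 48 mm high, bystander; origin under its middle
- cutter: round copper biscuit cutter, 70 mm wide, 30 mm high, bystander; origin under its middle
- pastry_brush: pastry brush, bystander; origin under its middle
Not all that is in view belongs to the job. What is shaped like the almond_biscuit but pink or purple is not meant.

How it is judged:
By the outcome, as a careful person would: the job done as asked, in the order asked, and still so for the second after the job is handed in, while the arm keeps its last pose, push and grip.
It also fails if it takes over 58 s, if anything falls off the work surface, if the arm or the gripper's body presses on something with over 40 N, if the wrist force passes 120 N, or if a joint passes its speed limit or range.

## Working session

There is one attempt and no reset: what is moved stays moved. The work goes in short steps, Python scripts to look and compute and a tool call to move; the robot and the scene stay as the last step left them, time stands still between calls to the robot, and variables do not carry over. Pictures are saved under pics/ and viewed, at most 10 in all, crops included, and the job is handed in when it is done.

Besides the shell and the picture viewer there is one more tool, called as name(argument=value, ...) on one line, values as JSON. drive_tool: Moves the arm, as the interface text tells. Its arguments: {"type":"object","properties":{"jaw":{"type":"array"},"slide":{"type":"array"},"angular":{"type":"array"},"squeeze":{"type":"number"}},"required":["jaw","slide","angular"]}

```bash
mkdir -p pics; cat > h.py <<'E'
import numpy as np, cv2
from station import r
def ray(pic,uv):
    K=np.array(pic["K"]);T=np.array(pic["world_to_cam"])
    d=np.linalg.inv(K)@np.array([uv[0],uv[1],1.]); d=np.array([d[0],-d[1],-d[2]])
    R=T[:3,:3]; c=-R.T@T[:3,3]; return c,R.T@d
def at(pic,uv,z):
    c,d=ray(pic,uv); return c+d*(z-c[2])/d[2]
def proj(pic,P):
    K=np.array(pic["K"]);T=np.array(pic["world_to_cam"])
    p=T[:3,:3]@np.array(P)+T[:3,3]; q=K@np.array([p[0],-p[1],-p[2]]); return q[:2]/q[2]
def save(pic,n): cv2.imwrite("pics/"+n,cv2.cvtColor(np.array(pic["pixels"]),cv2.COLOR_RGB2BGR))
E
python3 - <<'E'
from h import *
np.set_printoptions(precision=3,suppress=True)
Z=dict(tap_axis=.078,tap_handle=.078,griddle=0,almond_biscuit=.05,plain_biscuit=.05,tongs=0,tongs_left=.013,tongs_right=.013,tongs_tip=.013)
pics=[]
for n in("top","side"):
    p=r.camera(n);save(p,n+"0.png");pics.append(np.array(p["pixels"])); print(n,p.keys(), ray(p,(256,192)))
    for k,z in Z.items():
        for o in r.landmark_of(p,k)[:3]: print(k,round(o["p"],2),np.round(o["position"],1),at(p,o["position"],z))
print(r.sense())
E
```

```text
top dict_keys(['pixels', 'K', 'world_to_cam', 'shot']) (array([ 0.303, -0.014,  1.35 ]), array([ 0.126,  0.032, -0.992]))
tap_axis 0.71 [322.8 147.7] [ 0.6   -0.177  0.078]
tap_handle 0.77 [343.5 145.4] [ 0.607 -0.24   0.078]
tap_handle 0.57 [251.7 142.1] [0.619 0.041 0.078]
tap_handle 0.35 [147.5 157.9] [0.57  0.361 0.078]
almond_biscuit 0.65 [172.  215.3] [0.396 0.287 0.05 ]
almond_biscuit 0.51 [271.3 133. ] [ 0.654 -0.02   0.05 ]
almond_biscuit 0.48 [307.3 229.2] [ 0.353 -0.129  0.05 ]
tongs 0.81 [158.7 191.4] [0.476 0.344 0.   ]
tongs 0.53 [272.7 131.6] [ 0.673 -0.024  0.   ]
tongs_left 0.77 [165.2 219. ] [0.386 0.317 0.013]
tongs_right 0.61 [172.7 218.1] [0.389 0.293 0.013]
tongs_tip 0.56 [147.9 156.5] [0.588 0.379 0.013]
side dict_keys(['pixels', 'K', 'world_to_cam', 'shot']) (array([0.376, 1.146, 0.867]), array([ 0.031, -0.822, -0.569]))
tap_axis 0.71 [208.1 166.3] [ 0.618 -0.159  0.078]
tap_handle 0.47 [210.3 158.5] [ 0.618 -0.222  0.078]
tap_handle 0.25 [210.5 166.5] [ 0.608 -0.159  0.078]
tap_handle 0.21 [191.3 280.1] [0.573 0.438 0.078]
griddle 0.57 [194.3 209.9] [0.645 0.
[... 176 characters left out ...]
ongs 0.63 [228.9 276.1] [0.483 0.344 0.   ]
tongs_left 0.58 [263.  267.7] [0.381 0.315 0.013]
tongs_left 0.48 [208.6 165.4] [ 0.636 -0.275  0.013]
tongs_right 0.61 [256.2 269.1] [0.402 0.323 0.013]
tongs_tip 0.63 [191.7 274.7] [0.592 0.358 0.013]
{'time_s': 1.0, 'qpos': array([-1.53 ,  0.181,  1.607, -0.   ,  1.354, -0.206]), 'dq': array([ 0.001, -0.002, -0.001, -0.   ,  0.002,  0.   ]), 'effort': array([ -0.001, -44.486, -35.169,  -0.001,   0.001,   0.   ]), 'position': array([ 0.14 , -0.558,  0.25 ]), 'ee_rot': array([-3.142,  0.   ,  0.247]), 'force': array([ 0.063, -0.42 , -0.677]), 'wrist_torque': array([ 0.024, -0.034,  0.017]), 'finger_force': 0.0, 'gripper_width': 1.0002675415126063}
```

```bash
ls pics
```

```text
side0.png
top0.png
```

View pics/top0.png

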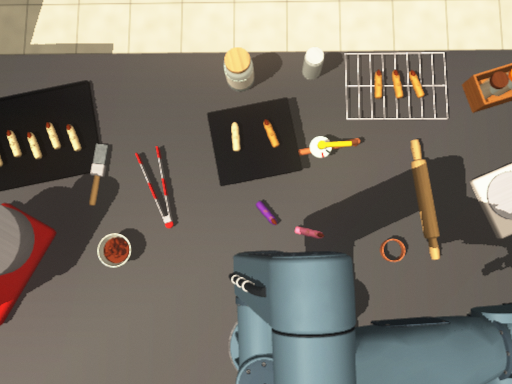

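View pics/side0.png

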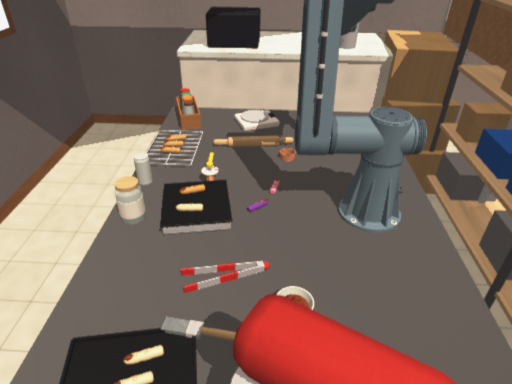

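```bash
python3 - <<'E'
import cv2
a=cv2.imread("pics/top0.png")
cv2.imwrite("pics/c1.png",cv2.resize(a[90:235,200:370],None,fx=4,fy=4,interpolation=cv2.INTER_CUBIC))
from h import *
p=r.camera("top");q=r.camera("side")
def tri(u,v):
    c1,d1=ray(p,u);c2,d2=ray(q,v)
    s=np.linalg.lstsq(np.c_[d1,-d2],c2-c1,rcond=None)[0]
    A=c1+s[0]*d1;B=c2+s[1]*d2
    return np.round((A+B)/2,4),round(np.linalg.norm(A-B),4)
print(tri((322.8,147.7),(208.1,166.3)))
for n,z in(("tap_handle",.078),("almond_biscuit",.062),("plain_biscuit",.062),("tongs",.02),("griddle",.05)):
  for c,o in(("top",p),("side",q)):
    for t in r.trace(o,n)[:3]:
        m=t["mask"].astype(np.uint8); (x,y),wh,an=cv2.minAreaRect(np.argwhere(m)[:,::-1].astype(np.float32))
        b=cv2.boxPoints(((x,y),wh,an))
        print(n,c,round(t["p"],2),np.round(t["position"],1),m.sum(),[np.round(at(o,k,z)[:2],3).tolist() for k in b])
E
```

```text
(array([ 0.6123, -0.1782,  0.065 ]), np.float64(0.0176))
tap_handle top 0.75 [329.5 140.9] 170 [[0.624, -0.162], [0.624, -0.26], [0.599, -0.259], [0.599, -0.162]]
tap_handle side 0.67 [288.4 157.6] 132 [[0.327, -0.325], [0.271, -0.329], [0.274, -0.242], [0.327, -0.238]]
tap_handle side 0.41 [207.9 162. ] 63 [[0.623, -0.155], [0.635, -0.271], [0.612, -0.268], [0.602, -0.152]]
almond_biscuit top 0.72 [269.9 129.8] 179 [[0.688, 0.009], [0.697, -0.013], [0.617, -0.046], [0.608, -0.025]]
almond_biscuit top 0.59 [307.8 230.1] 156 [[0.345, -0.092], [0.365, -0.097], [0.345, -0.175], [0.326, -0.17]]
almond_biscuit top 0.52 [264.7 213.9] 195 [[0.426, 0.034], [0.443, 0.017], [0.382, -0.044], [0.365, -0.027]]
almond_biscuit side 0.72 [190.8 186.2] 132 [[0.705, -0.024], [0.621, -0.059], [0.611, -0.019], [0.693, 0.014]]
almond_biscuit side 0.62 [273.1 183.1] 92 [[0.372, -0.022], [0.349, -0.125], [0.328, -0.109], [0.352, -0.008]]
almond_biscuit side 0.58 [256.4 204.9] 133 [[0.448, 0.07], [0.38, 0.012], [0.369, 0.048], [0.437, 0.104]]
plain_biscuit top 0.79 [233.9 134.3] 206 [[0.683, 0.107], [0.685, 0.084], [0.598, 0.076], [0.596, 0.099]]
plain_biscuit side 0.43 [188.3 208.1] 171 [[0.698, 0.072], [0.606, 0.065], [0.6, 0.106], [0.689, 0.112]]
tongs top 0.92 [165.8 194.6] 420 [[0.595, 0.414], [0.615, 0.343], [0.37, 0.266], [0.35, 0.336]]
tongs top 0.3 [152.8 181.7] 124 [[0.596, 0.418], [0.6, 0.409], [0.408, 0.319], [0.404, 0.328]]
tongs side 0.95 [223.9 270.3] 1030 [[0.623, 0.344], [0.371, 0.276], [0.359, 0.367], [0.597, 0.428]]
griddle top 0.68 [232.6 135.8] 227 [[0.691, 0.107], [0.69, 0.079], [0.6, 0.078], [0.6, 0.107]]
griddle top 0.67 [256.  144.3] 6517 [[0.726, 0.186], [0.813, -0.268], [0.57, -0.307], [0.485, 0.138]]
griddle side 0.7 [201.6 203.4] 3540 [[0.875, -0.233], [0.572, -0.339], [0.48, 0.176], [0.712, 0.24]]
griddle side 0.32 [193.2 186.8] 152 [[0.711, -0.043], [0.625, -0.08], [0.613, -0.038], [0.698, -0.002]]
```

View pics/c1.png

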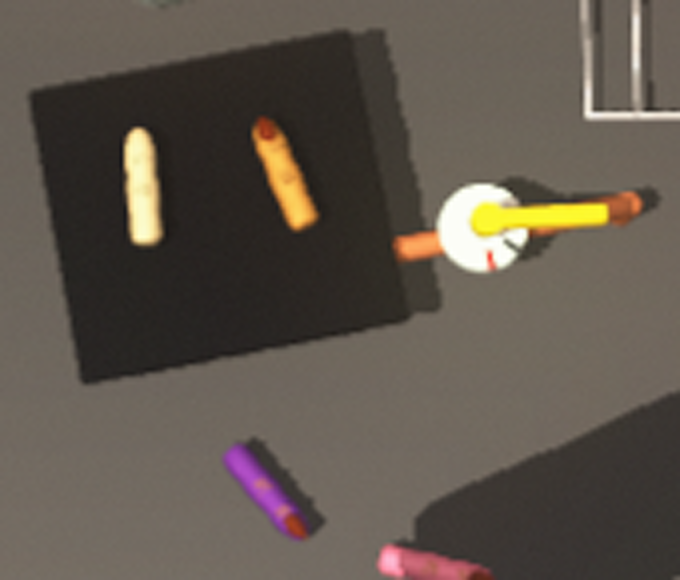

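```bash
python3 - <<'E'
from h import *
p=r.camera("top");q=r.camera("side")
f=lambda u,v:(200+(u+.5)/4-.5,90+(v+.5)/4-.5)
g=[at(p,f(*k),.05)[:2] for k in((30,92),(348,30),(410,320),(82,382))]
print("griddle",np.round(g,3),np.mean(g,0).round(3))
for a,b in((3,0),(2,1)):
    d=g[b]-g[a];print("yaw x",np.arctan2(d[1],d[0]),np.hypot(*d))
for a,b in((1,0),(2,3)):
    d=g[b]-g[a];print("yaw y",np.arctan2(-d[0],d[1]),np.hypot(*d))
A=at(p,f(487,218),.085);B=at(p,f(607,213),.085);d=B-A
print("lever",A,B,np.hypot(*d[:2]),np.arctan2(d[1],d[0]))
print("nail/tail",at(p,f(264,120),.06),at(p,f(305,226),.06))
import numpy as np
# yellow in both views
for o,n in((p,'top'),(q,'side')):
    hsv=cv2.cvtColor(np.array(o["pixels"]),cv2.COLOR_RGB2HSV)
    m=cv2.inRange(hsv,(24,150,120),(34,255,255)); ys,xs=np.nonzero(m)
    k=(abs(ys-150)<30)&((abs(xs-338)<35) if n=='top' else (abs(xs-210)<20))
    P=np.c_[xs,ys][k].astype(np.float32); W=np.array([at(o,u,.083 if n=='side' else .085)[:2] for u in P])
    c=W.mean(0);_,_,V=np.linalg.svd(W-c);t=(W-c)@V[0]
    print(n,len(W),c,V[0],c+V[0]*t.min(),c+V[0]*t.max())
# tongs red/grey per arm
t=[x for x in r.trace(p,"tongs")][0]["mask"]; ys,xs=np.nonzero(t)
W=np.array([at(p,u,.026)[:2] for u in np.c_[xs,ys]])
c=W.mean(0);_,_,V=np.linalg.svd(W-c);v=V[0]*np.sign(V[0][0]);n=np.array([-v[1],v[0]])
a=(W-c)@v;b=(W-c)@n
print("tongs",c,v,np.arctan2(v[1],v[0]),a.min(),a.max())
for lo in np.arange(-.14,.14,.02):
    k=(a>=lo)&(a<lo+.02)
    if k.any():print(round(lo+.01,3),b[k].min().round(4),b[k].max().round(4))
E
```

```text
griddle [[ 0.722  0.184]
 [ 0.771 -0.068]
 [ 0.538 -0.115]
 [ 0.489  0.139]] [0.63  0.035]
yaw x 0.18845645765418864 0.23639249004522422
yaw x 0.1974852437495987 0.23804117441000908
yaw y 0.1935717259942736 0.2568777948171094
yaw y 0.18720178947753777 0.2590238316180605
lever [ 0.60971164 -0.17166535  0.085     ] [ 0.61326859 -0.26258649  0.085     ] 0.09099068568856994 -1.531695044684941
nail/tail [ 0.69476442 -0.00194209  0.06      ] [ 0.60992942 -0.03377427  0.06      ]
top 183 [ 0.61077077 -0.20788237] [ 0.06614639 -0.99780993] [ 0.60765274 -0.16084729] [ 0.61435207 -0.26190573]
side 49 [ 0.61636777 -0.2067597 ] [-0.04368834  0.99904521] [ 0.61906249 -0.26838121] [ 0.6143788  -0.16127693]
tongs [0.47740245 0.33730647] [0.93634495 0.35108138] 0.3587257504522122 -0.12326498709159321 0.138804353939016
-0.13 -0.0 0.0069
-0.11 -0.0081 0.0127
-0.09 -0.0104 0.0135
-0.07 -0.0136 0.0133
-0.05 -0.0178 0.017
-0.03 -0.0211 0.0187
-0.01 -0.0243 0.0206
0.01 -0.0276 0.0224
0.03 -0.0308 0.0242
0.05 -0.0311 0.0241
0.07 -0.0354 0.0249
0.09 -0.0387 0.0267
0.11 -0.042 0.0296
0.13 -0.0441 0.0314
```

Candidates: golden biscuit with a nail on the griddle (271,133); plain biscuit (236,137); purple (267,212); pink (309,232); rack biscuits (380–418,84); tray biscuits (10–75,140). By the description and the crop it is the one at (271,133). The lever is at about 82°, with the black half mark at about (328,151). I'm moving above the lever first.

drive_tool(jaw=[0.2, 0.2, 0.2, 0.2, 0.2, 0.2, 0.2, 0.2, 0.2, 0.2], slide=[[47, 32, 0], [95, 63, 0], [142, 95, 0], [190, 127, 0], [237, 158, 0], [284, 190, 0], [332, 222, 0], [379, 254, 0], [427, 285, 0], [474, 317, 0]], angular=[[0, 0, 0.137], [0, 0, 0.274], [0, 0, 0.411], [0, 0, 0.548], [0, 0, 0.685], [0, 0, 0.822], [0, 0, 0.959], [0, 0, 1.096], [0, 0, 1.233], [0, 0, 1.37]], squeeze=20)

```text
time_s: 3.0
position: [0.616, -0.2394, 0.2504]
ee_rot: [3.141, 0.0, 1.621]
force: [0.8, -0.1, 0.5]
gripper_width: 0.599
finger_force: 0.0
```

drive_tool(jaw=[0.2, 0.2, 0.2, 0.2, 0.2, 0.2, 0.2, 0.2, 0.2, 0.2], slide=[[0, 0, -25], [0, 0, -50], [0, 0, -75], [0, 0, -100], [0, 0, -120], [0, 0, -135], [0, 0, -150], [0, 0, -160], [0, 0, -170], [0, 0, -170]], angular=[[0, 0, 0], [0, 0, 0], [0, 0, 0], [0, 0, 0], [0, 0, 0], [0, 0, 0], [0, 0, 0], [0, 0, 0], [0, 0, 0], [0, 0, 0]])

```text
time_s: 4.25
position: [0.614, -0.2403, 0.0794]
ee_rot: [-3.14, -0.001, 1.617]
force: [-0.3, 0.9, 0.5]
gripper_width: 0.599
finger_force: 0.0
```

```bash
python3 - <<'E'
from h import *
p=r.camera("top");q=r.camera("side")
a=np.array(p["pixels"])[100:200,270:380];b=np.array(q["pixels"])[110:210,160:270]
c=np.hstack([cv2.resize(a,(400,364),interpolation=cv2.INTER_CUBIC),cv2.resize(b,(400,364),interpolation=cv2.INTER_CUBIC)])
cv2.imwrite("pics/c2.png",c[:,:,::-1])
s=r.sense();print(s["time_s"],s["position"],s["force"])
E
```

```text
4.35 [ 0.61471826 -0.24073293  0.08061068] [ 0.06731713 -0.22685516  0.10879353]
```

View pics/c2.png

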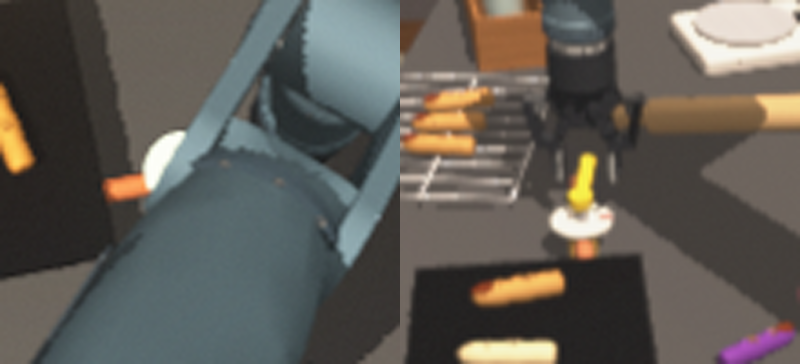

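The lever (crop right, about (585,180)) stands between the two fingers. I'll close on it.

drive_tool(jaw=[-0.2, -0.4, -0.6, -0.8, -1, -1, -1, -1, -1, -1], slide=[[0, 0, 0], [0, 0, 0], [0, 0, 0], [0, 0, 0], [0, 0, 0], [0, 0, 0], [0, 0, 0], [0, 0, 0], [0, 0, 0], [0, 0, 0]], angular=[[0, 0, 0], [0, 0, 0], [0, 0, 0], [0, 0, 0], [0, 0, 0], [0, 0, 0], [0, 0, 0], [0, 0, 0], [0, 0, 0], [0, 0, 0]], squeeze=20)

```text
time_s: 5.6
position: [0.6146, -0.2407, 0.0805]
ee_rot: [3.141, 0.0, 1.617]
force: [-1.4, 1.0, 4.8]
gripper_width: 0.181
finger_force: 23.6
```

```bash
python3 - <<'E'
import numpy as np
from station import r
s=r.sense();print(s["position"],s["ee_rot"],s["force"],s["wrist_torque"],s["gripper_width"])
A=np.array([.611,-.171]);P=np.array([.6145,-.2405]);
for i in range(1,10):
    t=-.645*i/9;R=np.array([[np.cos(t),-np.sin(t)],[np.sin(t),np.cos(t)]])
    print(round(t,3),np.round((A+R@(P-A)-P)*1000,1))
E
```

```text
[ 0.6146057  -0.24065897  0.08050162] [3.14134530e+00 1.67920453e-04 1.61676448e+00] [-1.42967286  0.98386174  4.82343481] [ 0.09084453  0.20152225 -0.08360396] 0.18095435442784477
-0.072 [-5.  -0.1]
-0.143 [-10.    0.2]
-0.215 [-14.9   0.9]
-0.287 [-19.8   1.8]
-0.358 [-24.6   3.2]
-0.43 [-29.3   4.9]
-0.502 [-33.9   6.9]
-0.573 [-38.3   9.2]
-0.645 [-42.5  11.9]
```

drive_tool(jaw=[-1, -1, -1, -1, -1, -1, -1, -1, -1, -1], slide=[[-5, 0, 0], [-10, 0, 0], [-15, 1, 0], [-20, 2, 0], [-24.5, 3, 0], [-29, 5, 0], [-34, 7, 0], [-38, 9, 0], [-42.5, 12, 0], [-42.5, 12, 0]], angular=[[0, 0, -0.07], [0, 0, -0.14], [0, 0, -0.215], [0, 0, -0.285], [0, 0, -0.36], [0, 0, -0.43], [0, 0, -0.5], [0, 0, -0.57], [0, 0, -0.645], [0, 0, -0.645]])

```text
time_s: 6.85
position: [0.5718, -0.2284, 0.0805]
ee_rot: [-3.141, 0.0, 0.972]
force: [-0.8, 0.0, 4.0]
gripper_width: 0.177
finger_force: 23.7
```

```bash
python3 - <<'E'
from station import r
s=r.sense();print(s["position"],s["ee_rot"],s["force"],s["wrist_torque"],s["gripper_width"])
E
```

```text
[ 0.57182209 -0.22842449  0.08045487] [-3.14147458e+00  7.19483301e-05  9.71865679e-01] [-0.80598079  0.02885142  4.03711158] [ 0.18146865  0.27605994 -0.05581605] 0.17680645821765126
```

drive_tool(jaw=[-0.4, 0, 0.2, 0.2, 0.2, 0.2, 0.2, 0.2, 0.2, 0.2], slide=[[0, 0, 0], [0, 0, 0], [0, 0, 0], [0, 0, 0], [0, 0, 10], [0, 0, 30], [0, 0, 60], [0, 0, 95], [0, 0, 130], [0, 0, 170]], angular=[[0, 0, 0], [0, 0, 0], [0, 0, 0], [0, 0, 0], [0, 0, 0], [0, 0, 0], [0, 0, 0], [0, 0, 0], [0, 0, 0], [0, 0, 0]])

```text
time_s: 8.1
position: [0.5719, -0.2285, 0.2531]
ee_rot: [3.14, -0.0, 0.972]
force: [1.0, 0.4, 0.5]
gripper_width: 0.601
finger_force: 0.0
```

```bash
python3 - <<'E'
from h import *
p=r.camera("top");q=r.camera("side")
a=np.array(p["pixels"])[138:238,120:200];b=np.array(q["pixels"])[240:310,160:290];c=np.array(p["pixels"])[110:190,290:370]; d=np.array(q["pixels"])[140:200,170:260]
c=np.hstack([cv2.resize(a,(400,500),interpolation=cv2.INTER_CUBIC),np.vstack([cv2.resize(c,(390,390))[:250],cv2.resize(d,(390,250))])])
cv2.imwrite("pics/c3.png",c[:,:,::-1])
print(r.sense()["time_s"])
E
```

```text
8.2
```

View pics/c3.png

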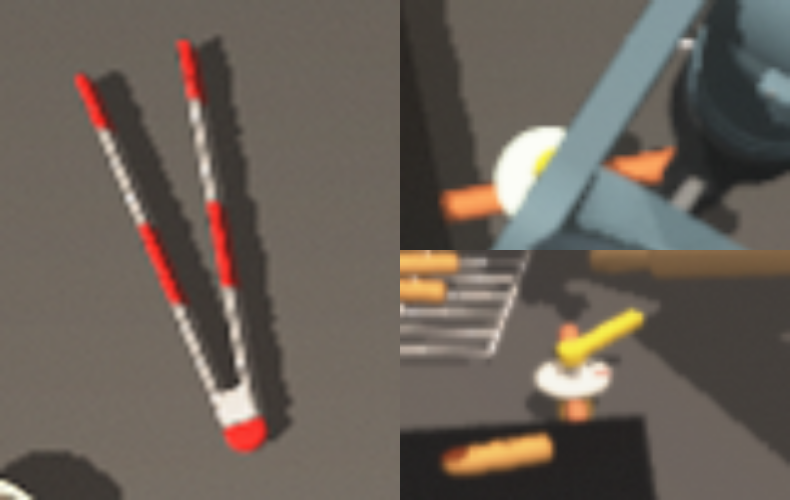

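```bash
python3 - <<'E'
from h import *
p=r.camera("top")
f=lambda u,v:at(p,(120+(u+.5)/5-.5,138+(v+.5)/5-.5),.024)[:2]
tl,tr,re,gl,gr=[f(*k) for k in((80,76),(184,42),(245,450),(163,264),(222,246))]
t=(tl+tr)/2;g=(gl+gr)/2
for n,v in(("tip",t),("rear",re),("grip",g)):print(n,v)
for a,b in((re,t),(g,t),(re,g)):
    d=b-a;print(np.hypot(*d),np.arctan2(d[1],d[0]))
d=tl-tr;print("perp",np.arctan2(-d[0],d[1]),np.hypot(*d)); d=gl-gr;print(np.arctan2(-d[0],d[1]),np.hypot(*d))
# full-color segmentation fit using side view too
q=r.camera("side")
hsv=cv2.cvtColor(np.array(q["pixels"]),cv2.COLOR_RGB2HSV)
m=cv2.inRange(hsv,(0,170,90),(6,255,255))|cv2.inRange(hsv,(174,170,90),(180,255,255))
n,l,s,c=cv2.connectedComponentsWithStats(m)
for i in range(1,n):
    if s[i,4]>15 and 240<c[i][1]<310 and c[i][0]<290: print(c[i],s[i],at(q,c[i],.015)[:2])
hsv=cv2.cvtColor(np.array(p["pixels"]),cv2.COLOR_RGB2HSV)
m=cv2.inRange(hsv,(0,170,90),(6,255,255))|cv2.inRange(hsv,(174,170,90),(180,255,255))
n,l,s,c=cv2.connectedComponentsWithStats(m)
for i in range(1,n):
    if s[i,4]>8 and 130<c[i][0]<200 and c[i][1]<235: print(c[i],s[i],at(p,c[i],.02)[:2])
E
```

```text
tip [0.6092059  0.38225414]
rear [0.35880985 0.30254485]
grip [0.48222035 0.33937731]
0.26277699979898184 0.30818993939081185
0.13402892178007036 0.3256316516085459
0.12878967982510695 0.29003861137589515
perp 0.3206553781810442 0.06994777226973944
0.2985478896048941 0.038989436184668755
[266.2962963  264.88888889] [264 262   5   7  27] [0.37178993 0.30486653]
[225.91666667 267.15740741] [218 264  17   8 108] [0.49377669 0.32263632]
[187.04 271.12] [181 268  13   7  75] [0.60817304 0.34668393]
[228.48571429 276.84761905] [221 272  16  11 105] [0.48183313 0.3610792 ]
[189.96470588 287.47058824] [184 283  13  10  85] [0.58748143 0.40880297]
[157.61290323 151.35483871] [156 146   5  12  31] [0.60358822 0.3456944 ]
[137.85714286 157.60714286] [135 153   7  10  28] [0.58330824 0.40886468]
[163.95454545 186.59090909] [162 179   5  16  44] [0.48918463 0.321919  ]
[151.82926829 190.41463415] [148 183   9  15  41] [0.47696472 0.36031543]
[168.88571429 224.57142857] [165 222   8   6  35] [0.36849032 0.30285689]
```

drive_tool(jaw=[0.6, 0.6, 0.6, 0.6, 0.6, 0.6, 0.6, 0.6, 0.6, 0.6], slide=[[-8.5, 57, 0], [-17, 114, 0], [-26, 171, 0], [-34.5, 228, 0], [-43, 285, 0], [-52, 342, 0], [-60.5, 399, 0], [-69, 456, 0], [-78, 513, 0], [-86.5, 570, 0]], angular=[[0, 0, -0.066], [0, 0, -0.131], [0, 0, -0.197], [0, 0, -0.263], [0, 0, -0.33], [0, 0, -0.394], [0, 0, -0.46], [0, 0, -0.526], [0, 0, -0.591], [0, 0, -0.657]])

```text
time_s: 9.55
position: [0.4842, 0.3429, 0.2493]
ee_rot: [3.141, 0.002, 0.313]
force: [0.6, -0.3, 0.5]
gripper_width: 0.801
finger_force: 0.0
```

```bash
python3 - <<'E'
from h import *
s=r.sense();print(s["position"],s["ee_rot"])
p=r.camera("top")
a=np.array(p["pixels"])[110:190,290:370]
hsv=cv2.cvtColor(np.array(p["pixels"]),cv2.COLOR_RGB2HSV)
m=cv2.inRange(hsv,(24,150,120),(34,255,255)); ys,xs=np.nonzero(m);k=(abs(ys-155)<30)&(abs(xs-330)<35)
W=np.array([at(p,u,.085)[:2] for u in np.c_[xs,ys][k]]);c=W.mean(0);_,_,V=np.linalg.svd(W-c);v=V[0]*-np.sign(V[0][0])
print(c,np.arctan2(v[1],v[0]),"target -2.166; griddle angle deg",np.degrees(np.arctan2(v[1],v[0])+np.pi-.19))
cv2.imwrite("pics/c4.png",cv2.resize(a,(480,480),interpolation=cv2.INTER_CUBIC)[:,:,::-1])
E
```

```text
[0.48424223 0.34293113 0.2493251 ] [3.14133105e+00 1.85353442e-03 3.12626329e-01]
[ 0.58775167 -0.20243388] -2.1612927823868224 target -2.166; griddle angle deg 45.28084716966277
```

View pics/c4.png

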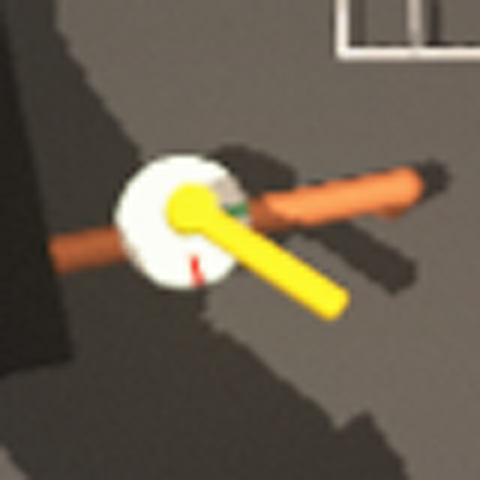

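The lever covers the black mark at about (270,250) in the crop, between the red and green marks, and measures 45.3°. Now I'll descend on the tongs.

drive_tool(jaw=[0.6, 0.6, 0.6, 0.6, 0.6, 0.6, 0.6, 0.6, 0.6, 0.6], slide=[[0, 0, -40], [0, 0, -80], [0, 0, -120], [0, 0, -150], [0, 0, -180], [0, 0, -200], [0, 0, -212], [0, 0, -220], [0, 0, -226], [0, 0, -226]], angular=[[0, 0, 0], [0, 0, 0], [0, 0, 0], [0, 0, 0], [0, 0, 0], [0, 0, 0], [0, 0, 0], [0, 0, 0], [0, 0, 0], [0, 0, 0]])

```text
time_s: 10.85
position: [0.4856, 0.3415, 0.0244]
ee_rot: [-3.142, -0.0, 0.315]
force: [-0.4, -0.5, 0.1]
gripper_width: 0.797
finger_force: 0.0
```

drive_tool(jaw=[0.4, 0.2, 0.1, 0, -0.05, -0.1, -0.15, -0.15, -0.15, -0.15], slide=[[0, 0, 0], [0, 0, 0], [0, 0, 0], [0, 0, 0], [0, 0, 0], [0, 0, 0], [0, 0, 0], [0, 0, 0], [0, 0, 0], [0, 0, 0]], angular=[[0, 0, 0], [0, 0, 0], [0, 0, 0], [0, 0, 0], [0, 0, 0], [0, 0, 0], [0, 0, 0], [0, 0, 0], [0, 0, 0], [0, 0, 0]], squeeze=30)

```text
time_s: 12.1
position: [0.4866, 0.342, 0.0259]
ee_rot: [-3.141, -0.003, 0.315]
force: [-1.6, -0.4, 10.5]
gripper_width: 0.429
finger_force: 10.5
```

```bash
python3 - <<'E'
from h import *
s=r.sense();print(s["position"],s["ee_rot"],s["force"],s["gripper_width"],s["finger_force"])
p=r.camera("top");q=r.camera("side")
a=np.array(p["pixels"])[138:238,120:200];b=np.array(q["pixels"])[230:310,160:290]
c=np.hstack([cv2.resize(a,(320,400),interpolation=cv2.INTER_CUBIC),cv2.resize(b,(480,400))])
cv2.imwrite("pics/c5.png",c[:,:,::-1])
E
```

```text
[0.48664041 0.34200398 0.02591304] [-3.14128875e+00 -2.69073771e-03  3.14950011e-01] [-1.59855067 -0.38238497 10.49414297] 0.42855694375012265 10.481045928318053
```

View pics/c5.png

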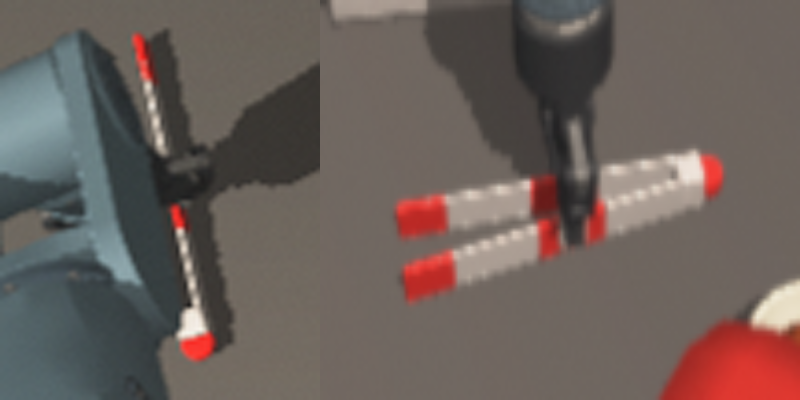

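The tongs are held at their red grips at 36 mm, with the tips level and in line. Lifting.

drive_tool(jaw=[-0.16, -0.16, -0.16, -0.16, -0.16, -0.16, -0.16, -0.16, -0.16, -0.16], slide=[[0, 0, 3], [0, 0, 8], [0, 0, 15], [0, 0, 25], [0, 0, 40], [0, 0, 60], [0, 0, 80], [0, 0, 105], [0, 0, 126], [0, 0, 126]], angular=[[0, 0, 0], [0, 0, 0], [0, 0, 0], [0, 0, 0], [0, 0, 0], [0, 0, 0], [0, 0, 0], [0, 0, 0], [0, 0, 0], [0, 0, 0]])

```text
time_s: 13.45
position: [0.4871, 0.3422, 0.1534]
ee_rot: [-3.141, -0.005, 0.315]
force: [0.4, 0.4, -0.7]
gripper_width: 0.424
finger_force: 7.2
```

```bash
cat > tg.py <<'E'
from h import *
np.set_printoptions(precision=4,suppress=True)
def tri(p,u,q,v):
    c1,d1=ray(p,u);c2,d2=ray(q,v)
    s=np.linalg.lstsq(np.c_[d1,-d2],c2-c1,rcond=None)[0]
    return ((c1+s[0]*d1)+(c2+s[1]*d2))/2,np.linalg.norm(c1+s[0]*d1-c2-s[1]*d2)
def reds(o):
    hsv=cv2.cvtColor(np.array(o["pixels"]),cv2.COLOR_RGB2HSV)
    m=cv2.inRange(hsv,(0,170,90),(6,255,255))|cv2.inRange(hsv,(174,170,90),(180,255,255))
    n,l,s,c=cv2.connectedComponentsWithStats(m)
    return [(np.round(c[i],1).tolist(),s[i].tolist()) for i in range(1,n) if 8<s[i,4]<600]
s=r.sense();print(s["time_s"],s["position"],s["ee_rot"],s["force"],s["wrist_torque"],s["gripper_width"],s["finger_force"])
p=r.camera("top");q=r.camera("side")
for n,o in(("top",p),("side",q)):
    for x in reds(o):print(n,*x)
    for k in("tongs_tip","tongs"):print(k,[(round(t["p"],2),np.round(t["position"],1)) for t in r.landmark_of(o,k)[:2]])
save(p,f"t{s['time_s']:.0f}.png");save(q,f"s{s['time_s']:.0f}.png")
E
python3 tg.py
```

```text
13.45 [0.4871 0.3422 0.1534] [-3.141  -0.0054  0.3149] [ 0.4227  0.4071 -0.7092] [-0.03    0.0302 -0.0224] 0.42400676814272587 7.155864524538629
top [143.3, 141.6] [141, 136, 6, 13, 38]
top [153.3, 186.0] [152, 183, 4, 7, 18]
top [159.5, 221.9] [157, 219, 6, 7, 35]
top [273.8, 221.1] [272, 219, 4, 5, 10]
tongs_tip [(0.59, array([137.9, 144. ]))]
tongs [(0.57, array([150.4, 185. ])), (0.37, array([319.7, 145.7]))]
side [184.3, 90.0] [181, 89, 8, 3, 23]
side [267.6, 233.5] [266, 230, 5, 8, 31]
side [219.6, 241.2] [216, 234, 8, 16, 85]
side [183.1, 241.4] [177, 238, 14, 8, 90]
side [233.6, 242.5] [232, 238, 4, 9, 32]
side [185.2, 252.6] [179, 249, 14, 9, 97]
tongs_tip [(0.76, array([188.8, 245.7]))]
tongs [(0.94, array([223.5, 243.1]))]
```

drive_tool(jaw=[-0.16, -0.16, -0.16, -0.16, -0.16, -0.16, -0.16, -0.16, -0.16, -0.16], slide=[[1, -6, 10], [3, -20, 20], [6, -40, 30], [9, -65, 40], [14, -95, 45], [18, -125, 45], [23, -155, 45], [27, -185, 45], [32, -215, 45], [36, -245, 45]], angular=[[0, 0, 0], [0, 0, 0.01], [0, 0, 0.02], [0, 0, 0.03], [0, 0, 0.04], [0, 0, 0.05], [0, 0, 0.06], [0, 0, 0.065], [0, 0, 0.065], [0, 0, 0.065]])

```text
time_s: 15.0
position: [0.5218, 0.0945, 0.1963]
ee_rot: [3.141, -0.001, 0.38]
force: [0.2, 1.0, -1.2]
gripper_width: 0.422
finger_force: 7.2
```

drive_tool(jaw=[-0.16, -0.16, -0.16, -0.16, -0.16, -0.16, -0.16, -0.16, -0.16, -0.16], slide=[[4, -30, 0], [9, -60, 0], [13, -88, 0], [17, -112, 0], [20, -132, 0], [22, -147, 0], [23, -155, 0], [24, -160, 0], [24, -160, 0], [24, -160, 0]], angular=[[0, 0, 0], [0, 0, 0], [0, 0, 0], [0, 0, 0], [0, 0, 0], [0, 0, 0], [0, 0, 0], [0, 0, 0], [0, 0, 0], [0, 0, 0]])

```text
time_s: 16.25
position: [0.5454, -0.063, 0.1952]
ee_rot: [-3.141, 0.0, 0.38]
force: [0.2, 0.2, -1.7]
gripper_width: 0.423
finger_force: 7.2
```

```bash
python3 tg.py; python3 - <<'E'
import cv2,glob,numpy as np
t=cv2.imread(sorted(glob.glob("pics/t1*.png"))[-1]);s=cv2.imread(sorted(glob.glob("pics/s1*.png"))[-1])
a=t[80:220,220:320];b=s[120:230,150:270]
cv2.imwrite("pics/c6.png",np.hstack([cv2.resize(a,(390,546),interpolation=cv2.INTER_CUBIC),cv2.resize(b,(400,546),interpolation=cv2.INTER_CUBIC)]))
E
```

```text
16.25 [ 0.5454 -0.063   0.1952] [-3.1413  0.0001  0.3805] [ 0.1541  0.2188 -1.68  ] [-0.0211 -0.014  -0.0508] 0.4232150622612436 7.154703931300901
top [285.2, 166.2] [284, 163, 4, 7, 17]
top [295.1, 164.1] [294, 163, 4, 4, 10]
top [305.1, 198.9] [302, 195, 7, 8, 36]
top [115.1, 244.7] [110, 242, 11, 9, 27]
top [121.6, 248.3] [119, 245, 7, 7, 15]
top [110.7, 250.2] [108, 249, 6, 4, 10]
tongs_tip []
tongs [(0.74, array([284.5, 161.7]))]
side [184.3, 90.0] [181, 89, 8, 3, 23]
side [253.9, 150.7] [253, 148, 3, 6, 15]
side [217.0, 155.9] [214, 151, 7, 11, 48]
side [227.9, 156.1] [227, 152, 3, 8, 20]
side [189.8, 160.0] [184, 154, 13, 13, 134]
tongs_tip [(0.91, array([192.9, 161.9])), (0.43, array([192.6, 191.8]))]
tongs [(0.82, array([221.6, 157.6]))]
```

View pics/c6.png

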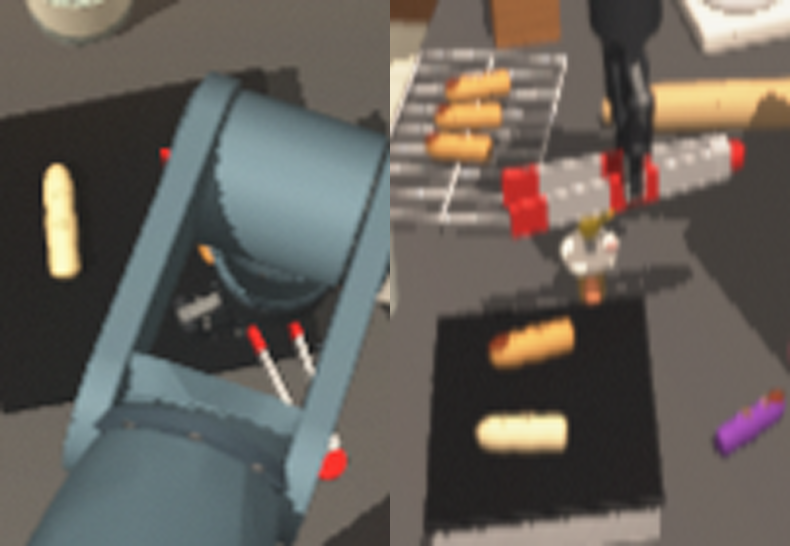

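```bash
python3 - <<'E'
from h import *
p=r.camera("top");q=r.camera("side");s=r.sense()
P=s["position"];y=s["ee_rot"][2];u=np.array([np.cos(y),np.sin(y),0]);n=np.array([-np.sin(y),np.cos(y),0])
for nm,x,b in(("tip",.115,0),("tipL tip patch",.114,.0225+.0035),("tipR",.114,-.026),("rear",-.112,0)):
    W=P+u*x+n*b-[0,0,.013]
    print(nm,W.round(4),proj(q,W).round(1),proj(p,W).round(1))
# red tip patches in side: outline
hsv=cv2.cvtColor(np.array(q["pixels"]),cv2.COLOR_RGB2HSV)
m=cv2.inRange(hsv,(0,150,70),(7,255,255))|cv2.inRange(hsv,(173,150,70),(180,255,255))
print(m[150:172,182:202]//255)
# biscuit in side by colour, its own
t=r.trace(q,"almond_biscuit")
for k in t[:3]:
    if 170<k["position"][0]<210 and 180<k["position"][1]<200:
        ys,xs=np.nonzero(k["mask"]);c=np.array([xs.mean(),ys.mean()]);print("bisc",c,at(q,c,.060))
t=r.landmark_of(q,"almond_biscuit")
for k in t[:3]:print(k["position"],at(q,k["position"],.05))
E
```

```text
tip [ 0.6523 -0.0208  0.1823] [190.8 160.7] [271.9 121.4]
tipL tip patch [0.6417 0.003  0.1823] [192.6 164.2] [263.5 125.1]
tipR [ 0.661  -0.0453  0.1823] [189.7 157.2] [280.5 118.4]
rear [ 0.4415 -0.105   0.1823] [251.6 151.3] [302.4 195.3]
[[0 0 0 0 0 0 0 0 0 0 0 0 0 0 0 0 0 0 0 0]
 [0 0 0 0 0 0 0 0 0 0 0 0 0 0 0 0 0 0 0 0]
 [0 0 0 0 0 0 0 0 0 0 0 0 0 0 0 0 0 0 0 0]
 [0 0 0 0 0 0 0 0 0 1 1 0 0 0 0 0 0 0 0 0]
 [0 0 1 1 1 1 1 1 1 1 1 1 0 0 0 0 0 0 0 0]
 [0 0 1 1 1 1 1 1 1 1 1 1 0 0 0 0 0 0 0 0]
 [0 0 1 1 1 1 1 1 1 1 1 1 0 0 0 0 0 0 0 0]
 [0 0 1 1 1 1 1 1 1 1 1 1 0 0 0 0 0 0 0 0]
 [0 0 1 1 1 1 1 1 1 1 1 1 0 0 0 0 0 0 0 0]
 [0 0 1 1 1 1 1 1 1 1 1 1 1 0 0 0 0 0 0 0]
 [0 0 1 1 1 1 1 1 1 1 1 1 1 1 1 0 0 0 0 0]
 [0 0 0 1 1 1 1 1 1 1 1 1 1 1 1 0 0 0 0 0]
 [0 0 0 0 1 1 1 1 1 1 1 1 1 1 1 0 0 0 0 0]
 [0 0 0 0 1 1 1 1 1 1 1 1 1 1 1 0 0 0 0 0]
 [0 0 0 0 1 1 1 1 1 1 1 1 1 1 1 0 0 0 0 0]
 [0 0 0 0 0 1 1 1 1 1 1 1 1 1 1 0 0 0 0 0]
 [0 0 0 0 0 1 1 1 1 1 1 1 1 1 1 0 0 0 0 0]
 [0 0 0 0 0 1 1 0 0 0 0 0 0 0 0 0 0 0 0 0]
 [0 0 0 0 0 0 0 0 0 0 0 0 0 0 0 0 0 0 0 0]
 [0 0 0 0 0 0 0 0 0 0 0 0 0 0 0 0 0 0 0 0]
 [0 0 0 0 0 0 0 0 0 0 0 0 0 0 0 0 0 0 0 0]
 [0 0 0 0 0 0 0 0 0 0 0 0 0 0 0 0 0 0 0 0]]
bisc [192.07878788 188.48484848] [ 0.658503   -0.02538543  0.06      ]
[274.7, 188.1] [ 0.35054204 -0.06412769  0.05      ]
[192.0, 188.0] [ 0.66290823 -0.0431221   0.05      ]
[256.8, 208.7] [0.41225089 0.06943611 0.05      ]
```

drive_tool(jaw=[-0.16, -0.16, -0.16, -0.16, -0.16, -0.16, -0.16, -0.16, -0.16, -0.16], slide=[[2, -1, -10], [3, -1, -25], [3, -1, -42], [3, -1, -58], [3, -1, -74], [3, -1, -88], [3, -1, -99], [3, -1, -107], [3, -1, -113], [3, -1, -113]], angular=[[0, 0, 0], [0, 0, 0], [0, 0, 0], [0, 0, 0], [0, 0, 0], [0, 0, 0], [0, 0, 0], [0, 0, 0], [0, 0, 0], [0, 0, 0]])

```text
time_s: 18.0
position: [0.5483, -0.0645, 0.082]
ee_rot: [-3.141, 0.0, 0.38]
force: [-0.4, -0.1, -1.1]
gripper_width: 0.42
finger_force: 7.2
```

```bash
python3 - <<'E'
from h import *
s=r.sense();print(s["position"],s["ee_rot"],s["force"],s["gripper_width"],s["finger_force"])
p=r.camera("top");q=r.camera("side")
b=np.array(q["pixels"])[150:230,150:260];a=np.array(p["pixels"])[90:210,225:315]
c=np.hstack([cv2.resize(b,(500,364),interpolation=cv2.INTER_CUBIC),cv2.resize(a,(273,364),interpolation=cv2.INTER_CUBIC)])
cv2.imwrite("pics/c7.png",c[:,:,::-1])
E
```

```text
[ 0.54834917 -0.06454288  0.08200269] [-3.14128269e+00  3.56887045e-04  3.79787179e-01] [-0.43327629 -0.07621992 -1.05465127] 0.4198313696963819 7.155200461274944
```

View pics/c7.png

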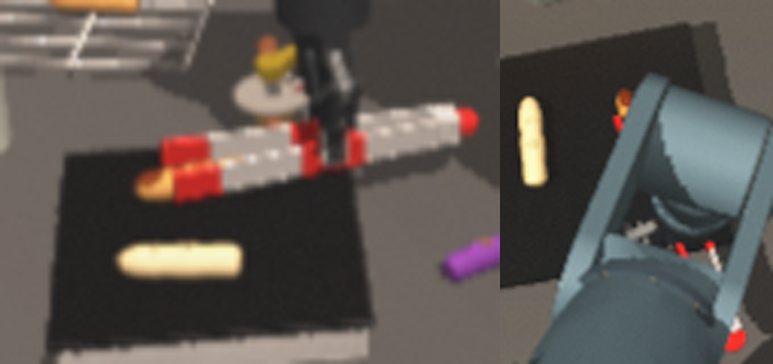

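The biscuit lies between the tips, with the nail end showing at about (150,185) in the crop, and nothing is in contact yet. I'll close gently.

drive_tool(jaw=[-0.2, -0.24, -0.28, -0.32, -0.36, -0.4, -0.45, -0.5, -0.6, -0.6], slide=[[0, 0, 0], [0, 0, 0], [0, 0, 0], [0, 0, 0], [0, 0, 0], [0, 0, 0], [0, 0, 0], [0, 0, 0], [0, 0, 0], [0, 0, 0]], angular=[[0, 0, 0], [0, 0, 0], [0, 0, 0], [0, 0, 0], [0, 0, 0], [0, 0, 0], [0, 0, 0], [0, 0, 0], [0, 0, 0], [0, 0, 0]], squeeze=36)

```text
time_s: 19.35
position: [0.5485, -0.0647, 0.0823]
ee_rot: [3.141, -0.0, 0.38]
force: [-0.4, 0.2, 0.1]
gripper_width: 0.32
finger_force: 36.3
```

drive_tool(jaw=[-0.6, -0.6, -0.6, -0.6, -0.6, -0.6, -0.6, -0.6, -0.6, -0.6], slide=[[0, 0, 3], [0, 0, 9], [0, 0, 18], [0, 0, 30], [0, 0, 44], [0, 0, 59], [0, 0, 74], [0, 0, 88], [0, 0, 97], [0, 0, 101]], angular=[[0, 0, 0], [0, 0, 0], [0, 0, 0], [0, 0, 0], [0, 0, 0], [0, 0, 0], [0, 0, 0], [0, 0, 0], [0, 0, 0], [0, 0, 0]])

```text
time_s: 20.6
position: [0.5487, -0.0646, 0.184]
ee_rot: [3.141, -0.001, 0.38]
force: [0.2, 0.4, -2.1]
gripper_width: 0.315
finger_force: 36.1
```

drive_tool(jaw=[-0.6, -0.6, -0.6, -0.6, -0.6, -0.6, -0.6, -0.6, -0.6, -0.6], slide=[[0, 0, 0], [0, 0, 0], [0, 0, 0], [0, 0, 0], [0, 0, 0], [0, 0, 0], [0, 0, 0], [0, 0, 0], [0, 0, 0], [0, 0, 0]], angular=[[0, 0, 0], [0, 0, 0], [0, 0, 0], [0, 0, 0], [0, 0, 0], [0, 0, 0], [0, 0, 0], [0, 0, 0], [0, 0, 0], [0, 0, 0]])

```text
time_s: 21.85
position: [0.5485, -0.0646, 0.1833]
ee_rot: [-3.142, 0.0, 0.38]
force: [-0.0, -0.4, -1.9]
gripper_width: 0.316
finger_force: 36.1
```

```bash
python3 - <<'E'
from h import *
s=r.sense();print(s["position"],s["force"],s["gripper_width"],s["finger_force"])
q=r.camera("side")
b=np.array(q["pixels"])[110:240,150:280]
cv2.imwrite("pics/c8.png",cv2.resize(b,(560,560),interpolation=cv2.INTER_CUBIC)[:,:,::-1])
E
```

```text
[ 0.54846741 -0.06458996  0.18329214] [-0.03575558 -0.38368713 -1.85294193] 0.3156352242955797 36.12311124801636
```

View pics/c8.png

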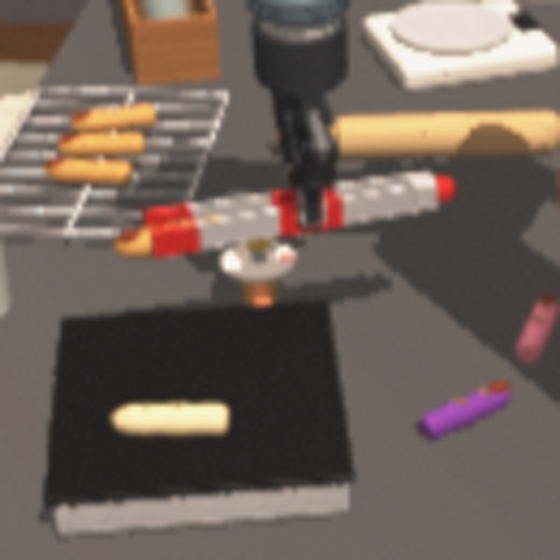

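The almond biscuit is held in the tongs, nail end at about (133,240) in the crop. It is 10 cm above the empty spot on the plate, and the plain biscuit is untouched at (170,418). Handing in.

```bash
python3 -c "
from station import r
print(r.finish_job())"
```

```text
the job is handed in; nothing more can be done
None
```

The job is handed in: the tap was left at half (measured 45°), and the almond biscuit was still held in the tongs about 10 cm above the griddle plate; no verdict was returned.

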